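Prop up the spare cart wheel and hang it on the J-hook

TASK

The spare cart wheel lies flat on the desk and has to go up on its J-hook, whose narrow throat takes the rim only upright. So first prop the wheel up on edge, leaning against the side of the two stacked bricks, and let go of it; then take it afresh by its upper rim and hang it on the J-hook, with the rim right down in the bottom of the hook and the wheel hanging upright, free and still. Leave the bottles, the jar, the label roll and the tape where they are.

Things in the scene. Friction and masses are not known exactly. Their poses are not given: they have to be found in the camera images.
- wheel_center (a point): centre of the wheel, half-way through the rim (8 mm above the desk while it lies flat). Spoked aluminium wheel with black rubber tyre, about 0.25 kg. Rim with tyre: a flat ring, radius 80 outside, 58 inside, 16 mm thick. Three spokes, 12 mm wide, along +x of this frame and at 120 and 240 degrees. z: the axle, up at the start. Hub radius 15, 6 mm proud at +z, flush at -z. Tyre friction about 1
- bricks: two concrete bricks stacked flat and flush, fixed: together 200 mm long (x), 100 mm wide (y), 80 mm high, with square top edges; origin at the centre of the underside, z up. The side to +y has the most free desk in front of it
- hook_seat (a point): bottom of the J-hook, 245 mm above the desk: middle of the throat, on top of the bar, where the rim's inner edge comes to rest. x is level, across the throat, from the open tip to the rod; the axle of a hung wheel lies along x; z up. Bent 7 mm round bar: throat 24 mm wide (x -12 to +12), bottom flat for 19 mm, free tip at -x rising 16 mm, shank at +x rising 30 mm
- rod_top (a point): top end of the upright 12 mm rod that carries the J-hook: on the rod's axis, 285 mm above the desk, 49.5 mm behind the hook's bottom; same axes as there. Just below it sits a boss head, 26 x 24 mm, with its top 3 mm lower. The stand is fixed; its grey base plate, 105 x 80 x 12 mm, reaches from 85 mm in front of the rod to 20 mm behind it
- vacuum_pump: small blue vacuum pump, fixed on the desk between the wheel's place and the bricks: 205 mm long (x), 115 mm wide, 160 mm high; origin at the centre of its underside. Other fixed things near by: a yellow bucket, 145 mm high, behind the bricks, and a heating mantle, 127 mm high, at the left of the desk
- hdpe_bottle: white plastic bottle with a yellow cap, 71 mm across, 161 mm high, loose; origin at the centre of its underside
- label_roll: roll of blank labels standing on end, 73 x 86 x 62 mm, loose; origin at the centre of its underside
- tape_roll: roll of black tape lying flat, 55 x 53 x 19 mm, loose; origin at the centre of its underside
- amber_bottle: dark brown reagent bottle with a white cap, 82 mm across, 192 mm high, loose; origin at the centre of its underside
- jar: white jar with a black lid, 74 mm across, 96 mm high, loose; origin at the centre of its underside

How it is judged (in metres and radians):
On the way:
1. the wheel has been propped up on edge (tilted 35 degrees or more), leans on the bricks, is let go and stays (angle between wheel_center's own z axis and vertical between 0.61 and 1.48 rad and contact force between wheel and bricks above 0.2 N and contact force between the fingers and wheel below 0.05 N and height (world z) of wheel_center below 0.12 m), for 0.3 s.
At the end, for the whole second after the job is handed in: The wheel hangs still on the J-hook by its rim: centre 48 to 64 mm below the hook's bottom and within 20 mm of it sideways, axle within 18 degrees of level and 29 degrees of the throat's direction, speed under 0.05 m/s, let go (z of wheel_center in the frame of hook_seat between -0.064 and -0.048 m and horizontal distance between wheel_center and hook_seat below 0.02 m and angle between wheel_center's own z axis and vertical between 1.25 and 1.89 rad and angle between the z axis of wheel_center and the x axis of hook_seat, either way round below 0.5 rad and contact force between wheel and hook_stand above 0.5 N and linear speed of wheel below 0.05 m/s); the robot touches nothing.
It fails at once if a bottle, the jar, the label roll or the tape is shifted by more than 30 mm (distance of any of hdpe_bottle, label_roll, tape_roll, amber_bottle, jar from where it was at the start of the episode above 0.03 m).
It also fails if it takes over 66 s, if anything falls off the work surface, if the arm or the gripper's body presses on something with over 40 N, if the wrist force passes 120 N, or if a joint passes its speed limit or range.

ROBOT

A 6-joint arm with a two-finger parallel gripper is mounted at the origin on a cart in front of the work surface, level with it; the furniture and walls round the work are solid. World frame = base frame: x ahead of the robot, y to its left, z up, the work surface at z = 0. Lengths are in mm, angles in rad, forces in N, time in s.
With the tool pointing down it reaches from about 275 to 975 mm from the base axis. Payload 8.4 kg.
Tool frame: the origin (TCP) lies where the fingers leave the gripper's body, on its centre line; the fingertips stand 88 mm ahead of it and the grasp point (between the pads) lies 69 mm ahead of it; z points along the fingers, y is the line along which they close (so a half turn about z gives the same grasp; the last joint's range is limited). The gripper opens to 92 mm and grips with 3 to 60 N. Pads are 20 mm wide; open, the fingers measure 128 mm over their backs; the gripper's body (75 mm by 189 mm) begins 69 mm behind the grasp point.
Start: joints at [-1.158, 0.353, 1.633, -0, 1.155, -0.002], TCP at [251.878, -572.002, 302.683] pointing down, gripper open.
Joint ranges: [-2.63, 2.63], [-0.92, 2.1], [0.06, 2.66], [-1.3, 4.44], [0, 2.69], [-3.02, 3.02]. Speed limits (rad/s): [2.22, 2.22, 2.79, 3.14, 3.14, 3.14].

INTERFACE

Orientations are given as a unit quaternion [w, x, y, z].
In Python, from plant import get_obs, read_camera, finish_job gives the robot as it stands.
- The arm moves only by the shell command python3 -m pendant 'ROWS'. ROWS is a JSON object of lists of equal length, an entry for each row: "translation": the shift along the tool's x, y, z in mm, a list of three; "roll": the turn about the tool's z in rad; "grip": the closure, from -1 (fully open) to 1 (shut). In form: {"translation": [[tx, ty, tz], ...], "roll": [roll, ...], "grip": [grip, ...]}. A call has 1 to 10 rows; each row is the pose to reach, as a shift and turn from the pose commanded when the call began, along the tool's axes at that moment; what a row does not reach only later rows make up. A row lasts 1/12 s, in which the tool goes at most 41.7 mm and 7.16 degrees, less where a joint would pass 70% of its speed; a pose out of reach is approached as far as the arm can. A call with a gripper value outside its range is refused whole. The fingers move at their own pace and stop on an object; the grip force is fixed at half the most. Time passes only in rows, so rows that repeat a pose let the fingers close. It gives the time, the measured TCP pose, the force, the opening and the grip force at its end, in the units of the state.
- get_obs(): the state, without advancing time (a new reading comes with each control period).
- read_camera(name): name is "side" or "top"; returns a dict with "image" (400x640x3 uint8, red, green, blue), "z_map" (400x640 float32, mm along the optical axis (not along the pixel's ray), 0 where there is no reading), "fx", "fy", "cx", "cy" (pixels), "R" (3x3) and "t" (3): a world point X has camera coordinates R X + t. Camera axes: x right, y down, z forward; pixel columns grow to the right and rows downward; lengths in mm; the calibration is good to about 2 mm. A picture is of the moment at which its call begins.
- finish_job(): hands the job in; it is judged then, once.
The state is a dict: "clock": time; "joints": joint angles; "joint_velocities": joint speeds; "joint_torque": joint torques, N m; "position": TCP position; "orientation": TCP orientation; "contact_force": force on the tool from outside, world axes, zero at the start; "torque": the same for the moment, N m; "grip_width": finger opening in mm; "finger_force": force on a finger pad.
Only numpy, scipy, OpenCV 4.12 (cv2) and the standard library are available. Lean on these libraries where they do the work, as an engineer would, in place of code of your own. Each camera call takes 0.05 s, during which the arm holds its last target. There are 200 camera calls.

## Working session

There is one attempt and no reset: what is moved stays moved. The work goes in short steps, Python scripts to look and compute and a shell command to move; the robot and the scene stay as the last step left them, time stands still between calls to the robot, and variables do not carry over. Pictures are saved under pics/ and viewed, at most 10 in all, crops included, and the job is handed in when it is done.

```bash
mkdir -p pics; ls
cat > h.py <<'E'
import numpy as np, cv2
from plant import get_obs, read_camera
def snap(n,f):
    c=read_camera(n); cv2.imwrite(f'pics/{f}.png',c['image'][:,:,::-1]); np.savez(f'pics/{f}.npz',**{k:np.array(v) for k,v in c.items()}); return c
def load(f): return dict(np.load(f'pics/{f}.npz'))
def cloud(c):
    z=c['z_map'].astype(float); v,u=np.mgrid[:z.shape[0],:z.shape[1]]
    P=np.stack([(u-c['cx'])/c['fx']*z,(v-c['cy'])/c['fy']*z,z],-1)
    W=(P-c['t'])@c['R']; W[z==0]=np.nan; return W
E
python3 - <<'E'
from h import *
for n in('top','side'):
    c=snap(n,n+'0'); print(n,-c['R'].T@c['t'],c['R'][2],c['fx'])
o=get_obs();print(o)
E
```

```text
pics
top [ 389.43762232  -37.83042888 1366.67424498] [ 0.13082401  0.00519039 -0.99139202] 393.59056347710106
side [  516.78160976 -1217.51111391  1223.40947238] [-0.00556069  0.75348248 -0.65744447] 413.40008068231754
{'clock': 0.1, 'joints': array([-1.15840928e+00,  3.53578266e-01,  1.63404975e+00,  4.19928180e-06,
        1.15520971e+00, -2.41432735e-03]), 'joint_velocities': array([ 0.00012146, -0.0031327 , -0.00185068,  0.00088124, -0.00077122,
        0.00090441]), 'joint_torque': array([ 7.93228173e-05, -5.94903409e+01, -3.34930372e+01,  6.99798530e-02,
        1.84743502e-02, -2.94837469e-05]), 'position': array([ 251.73824588, -571.69322501,  302.04337876]), 'orientation': array([-6.09893586e-04,  9.78569448e-01,  2.05916120e-01, -1.24839438e-04]), 'contact_force': array([-0.30767334, -0.23352975, -1.45244297]), 'torque': array([ 0.01637044,  0.01585738, -0.0024111 ]), 'finger_force': 0.0, 'grip_width': 92.22395201153377}
```

View pics/top0.png

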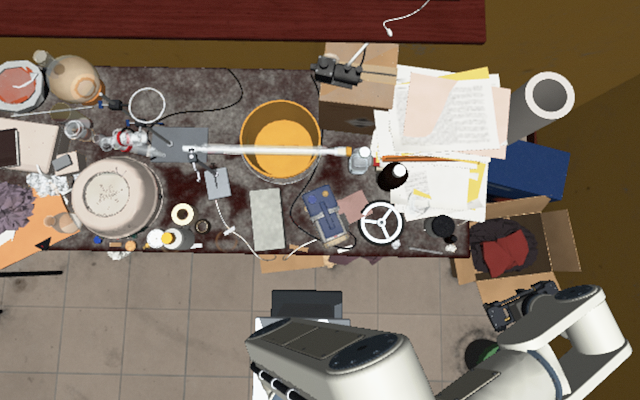

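View pics/side0.png

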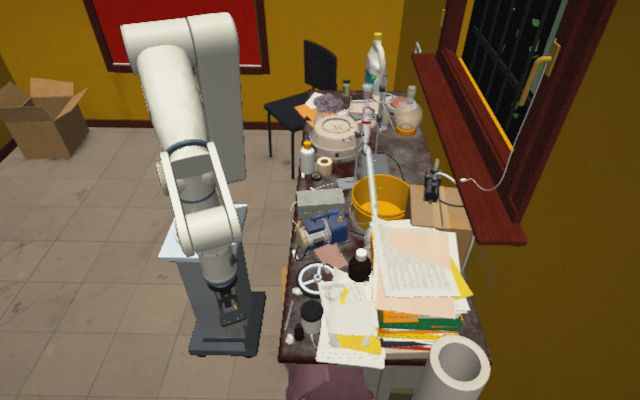

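The top view shows the wheel at (381,222), the bricks at (266,218), the blue pump at (325,215) and a grey base plate at (217,184). I'll enlarge and measure.

Run:
```python
from h import *
t=load('top0');s=load('side0')
a=cv2.resize(t['image'][130:265,140:480],None,fx=2.35,fy=2.35,interpolation=cv2.INTER_CUBIC)
cv2.imwrite('pics/a.png',a[:,:,::-1])
b=cv2.resize(s['image'][135:345,280:420],None,fx=2.8,fy=2.8,interpolation=cv2.INTER_CUBIC)
cv2.imwrite('pics/b.png',b[:,:,::-1])
W=cloud(t); np.set_printoptions(precision=0,suppress=True)
for n,(u,v) in dict(wheelhub=(381,222),bricks=(266,218),b1=(252,192),b2=(281,190),b3=(286,247),b4=(254,249),plate=(217,184),arm=(220,149),arm2=(300,151),arm3=(190,149),pump=(325,215),amber=(398,172),jar=(442,226),hd=(168,238),label=(182,214),tape=(203,227),bucket=(280,108)).items(): print(n,W[v,u])
```

```text
wheelhub [ 479. -262.   18.]
bricks [481. 125.  76.]
b1 [566. 174.  78.]
b2 [586.  86.  -1.]
b3 [388.  60.  37.]
b4 [379. 172.   1.]
plate [601. 308.  11.]
arm [686. 264. 171.]
arm2 [686.  15. 166.]
arm3 [658. 322. 278.]
pump [488. -66. 157.]
amber [ 620. -285.  192.]
jar [ 465. -446.   92.]
hd [408. 413. 157.]
label [493. 423.  15.]
tape [451. 352.  -1.]
bucket [849.  89.  96.]
```

View pics/a.png

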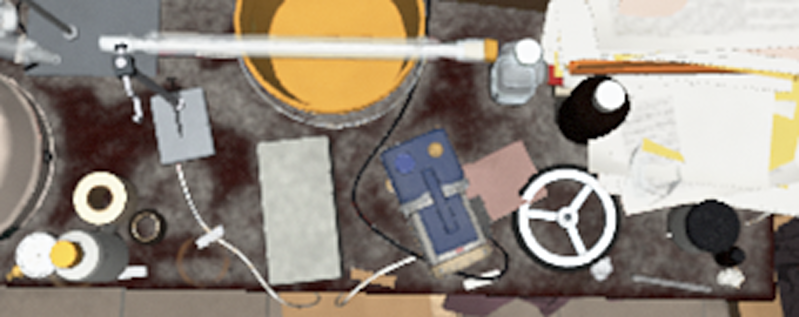

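View pics/b.png

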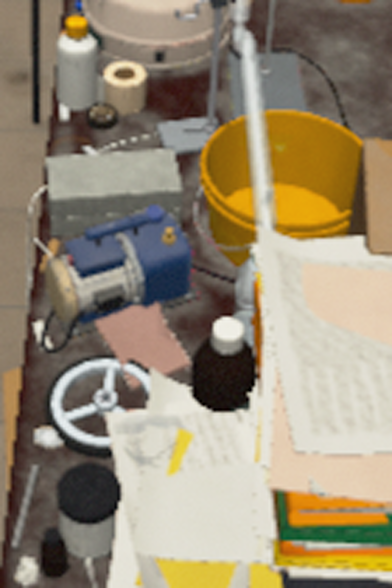

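The crops show the hook's boss at (122,62) with the hook pointing down to (137,115), so the throat faces the robot along roughly x. The wheel's three spokes are visible, and the +y side of the bricks is clear. Next I'll get precise poses.

Run:
```python
from h import *
np.set_printoptions(precision=1,suppress=True)
t=load('top0');s=load('side0')
W=cloud(t);S=cloud(s)
P=W.reshape(-1,3)[np.isfinite(W).all(-1).ravel()];Q=S.reshape(-1,3)[np.isfinite(S).all(-1).ravel()]
def sel(P,x,y,z): return P[(P[:,0]>x[0])&(P[:,0]<x[1])&(P[:,1]>y[0])&(P[:,1]<y[1])&(P[:,2]>z[0])&(P[:,2]<z[1])]
def rect(n,A): r=cv2.minAreaRect(A[:,:2].astype(np.float32)); print(n,len(A),np.array(r[0]),r[1],round(r[2],1),'z',np.median(A[:,2]))
for n,X in(('top',P),('side',Q)):
    rect(n+' bricks',sel(X,(350,620),(50,200),(70,84)))
    rect(n+' plate',sel(X,(530,680),(230,380),(8,16)))
    rect(n+' pump',sel(X,(350,650),(-180,40),(60,170)))
    b=sel(X,(540,700),(240,380),(200,300)); print(n,'hook pts\n',b[np.argsort(-b[:,2])][:40])
# wheel: warp top image to plane z=16
import itertools
K=np.array([[t['fx'],0,t['cx']],[0,t['fy'],t['cy']],[0,0,1]])
def proj(X): p=(X@t['R'].T+t['t'])@K.T; return p[...,:2]/p[...,2:]
# rectified map: px -> world x from 580 down, y from -160 down; 0.4mm... 
def rect_im(x0,y0,h,w,z,r=.5):
    xs=x0-np.arange(int(h/r))*r; ys=y0-np.arange(int(w/r))*r
    G=np.stack([*np.meshgrid(xs,ys,indexing='ij'),np.full((len(xs),len(ys)),z)],-1)
    m=proj(G).astype(np.float32); return cv2.remap(t['image'],m[...,0],m[...,1],cv2.INTER_CUBIC)
cv2.imwrite('pics/wh.png',np.hstack([rect_im(600,-140,240,240,13)[:,:,::-1],]))
cv2.imwrite('pics/wh.png',rect_im(600,-140,240,240,13)[:,:,::-1])
# spokes: brightness vs angle at r=40 about fitted centre
g=cv2.cvtColor(rect_im(600,-140,240,240,13),cv2.COLOR_RGB2GRAY)
def val(x,y): return g[int((600-x)/.5),int((-140-y)/.5)]
best=[]
for cx in np.arange(465,495,1.):
  for cy in np.arange(-280,-245,1.):
    a=np.arange(0,2*np.pi,.1)
    sc=np.mean([val(cx+64*np.cos(q),cy+64*np.sin(q)) for q in a])*1.-.5*np.mean([val(cx+r*np.cos(q),cy+r*np.sin(q)) for q in a for r in(50,77)])
    best.append((sc,cx,cy))
sc,cx,cy=max(best);print('wheel',cx,cy,sc)
deg=np.arange(0,120,3)
print('spoke',max((np.mean([val(cx+r*np.cos(np.radians(d+k)),cy+r*np.sin(np.radians(d+k))) for r in(30,36,42,48) for k in(0,120,240)]),d) for d in deg))
# height map around
for n,X in(('amber',sel(P,(560,680),(-340,-220),(180,200))),('jar',sel(P,(420,520),(-500,-400),(85,105))),('hd',sel(P,(370,450),(370,460),(140,170))),('lab',sel(P,(420,540),(370,480),(45,70))),('near',sel(P,(560,640),(-480,-180),(25,600)))):
    print(n,len(X),X.mean(0),X.min(0),X.max(0))
```

```text
top bricks 1757 [477.4 121.3] (200.25746154785156, 100.40238952636719) 7.5 z 79.51337508836028
top plate 552 [620.5 295.1] (137.3538360595703, 110.30500793457031) 10.4 z 11.901694574336428
top pump 1910 [ 544.9 -107.6] (266.1877746582031, 213.3864288330078) 23.8 z 116.86659838643803
top hook pts
 [[635.5 317.6 288.1]
 [633.  317.9 286.7]
 [630.2 314.9 286.7]
 [636.1 315.5 286. ]
 [639.1 313.1 285.4]
 [627.7 306.8 285.4]
 [639.  318.8 285.2]
 [636.3 310.1 285.2]
 [633.5 313.  284.7]
 [642.3 307.9 284.6]
 [642.2 310.7 284.5]
 [633.5 315.8 284.5]
 [639.1 321.8 284.5]
 [633.6 310.2 284.4]
 [633.7 307.4 284.4]
 [619.2 315.  284.3]
 [636.5 313.3 284.3]
 [630.8 312.9 284.2]
 [630.7 318.6 284.1]
 [630.9 310.2 283.8]
 [642.6 305.4 283.4]
 [628.  318.6 283.4]
 [622.4 309.9 283.3]
 [625.3 310.1 283.2]
 [636.6 322.1 283.2]
 [633.7 321.9 283.1]
 [625.3 313.  283. ]
 [622.4 312.8 282.9]
 [625.2 321.5 282.9]
 [628.1 316.  282.9]
 [639.7 316.8 282.7]
 [631.3 305.  282.5]
 [625.6 304.7 282.5]
 [639.9 311.2 282.4]
 [639.9 308.4 282.4]
 [622.7 304.6 282.3]
 [642.5 325.6 282.2]
 [642.6 322.8 282.1]
 [62
[... 924 characters left out ...]

 [652.9 314.1 276.8]
 [609.7 306.  276.1]
 [622.6 306.4 276.1]
 [639.8 307.7 275.6]
 [618.4 307.5 275.3]
 [614.1 308.1 274.9]
 [648.5 310.  274.3]
 [635.3 302.1 274. ]
 [653.7 326.8 274. ]
 [626.5 294.7 273.5]
 [605.7 310.4 273.3]
 [653.1 313.5 272.2]]
wheel 477.0 -262.0 212.6984126984127
spoke (np.float64(255.0), np.int64(84))
amber 131 [ 625.1 -288.2  190.8] [ 606.5 -306.6  180.4] [ 668.6 -244.5  198.2]
jar 426 [ 464.9 -450.1   94.6] [ 429.6 -489.7   85.1] [ 519.7 -400.5  102.4]
hd 131 [407.4 412.1 157.5] [389.7 396.9 140.1] [423.6 431.2 166.6]
lab 344 [485.6 403.3  60.2] [420.7 370.1  45.1] [523.7 440.8  69.2]
near 1756 [ 601.1 -359.5   97.7] [ 560.2 -479.6   25.5] [ 639.9 -249.4  196.5]
```

View pics/wh.png

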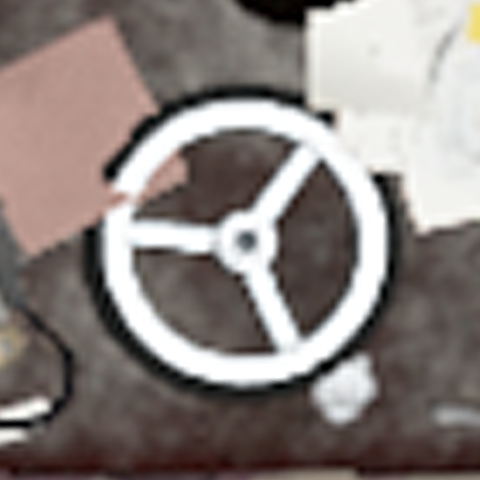

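The rectified view puts the hub at (246,240), so the wheel is at (480,-263) with spokes at 84, 204 and 324°. I'll grip the rim at azimuth 160°, which is clear of the spokes, pump and jar. First I need the hook direction and the tool yaw.

Run:
```python
from h import *
from scipy.spatial.transform import Rotation as Ro
np.set_printoptions(precision=1,suppress=True)
for n in('top0','side0'):
    c=load(n);W=cloud(c)
    m=(W[...,0]>560)&(W[...,0]<618)&(W[...,1]>285)&(W[...,1]<340)&(W[...,2]>225)&(W[...,2]<300)
    A=W[m];v,u=np.nonzero(m); o=np.argsort(A[:,0])
    print(n);print(np.c_[A,u,v][o])
    m=(W[...,0]>530)&(W[...,0]<680)&(W[...,1]>250)&(W[...,1]<360)&(abs(W[...,2]-12)<3)
    cnts=W[m]; 
    i=c['image']; print(np.percentile(cnts,[2,98],axis=0))
q=get_obs()['orientation'];print(Ro.from_quat(np.r_[q[1:],q[0]]).as_matrix())
t=load('top0')
a=cv2.resize(t['image'][140:205,175:240],None,fx=8,fy=8,interpolation=cv2.INTER_CUBIC);cv2.imwrite('pics/hook.png',a[:,:,::-1])
```

```text
top0
[[568.1 299.2 251.4 199.  182. ]
 [569.7 299.8 259.2 198.  181. ]
 [569.8 297.1 258.8 199.  181. ]
 [571.3 297.  249.7 200.  181. ]
 [571.8 301.5 263.7 197.  180. ]
 [572.3 299.4 261.2 198.  180. ]
 [572.5 296.9 260.1 199.  180. ]
 [575.  298.5 245.4 200.  180. ]
 [577.9 301.6 245.  199.  179. ]
 [578.  298.8 244.7 200.  179. ]
 [581.1 302.3 243.4 199.  178. ]
 [581.3 299.5 242.9 200.  178. ]
 [581.3 305.5 242.3 198.  178. ]
 [584.  302.3 243.8 199.  177. ]
 [584.  305.4 243.2 198.  177. ]
 [584.8 300.8 239.3 200.  177. ]
 [586.7 302.1 245.1 199.  176. ]
 [586.9 305.4 243.9 198.  176. ]
 [587.8 300.9 239.4 200.  176. ]
 [589.1 304.4 247.6 198.  175. ]
 [590.1 303.1 242.5 199.  175. ]
 [591.8 304.2 249.  198.  174. ]
 [593.1 303.3 242.3 199.  174. ]
 [595.5 308.5 244.7 197.  173. ]
 [595.6 305.7 244.5 198.  173. ]
 [596.3 303.9 240.9 199.  173. ]
 [598.1 302.2 247.2 199.  172. ]
 [598.1 308.2 246.3 197.  172. ]
 [598.5 305.8 244.6 198.  172. ]
 [598.7 307.5 258.4 196.  171. ]
 [599.3 305.6 255.5 197.  171. ]
 [599.9 307.8 267.3 195.  170. ]
 [600.2 305.4 265.7 196.  170. ]
 [600.
[... 1125 characters left out ...]
 141. ]
 [589.6 306.9 244.9 347.  140. ]
 [593.7 302.3 248.  348.  140. ]
 [594.1 307.6 239.5 348.  141. ]
 [597.5 300.8 259.1 349.  138. ]
 [597.6 307.  260.2 349.  137. ]
 [597.6 311.4 262.5 349.  136. ]
 [598.2 306.4 245.5 349.  140. ]
 [598.6 317.4 243.5 349.  139. ]
 [601.4 305.6 271.2 350.  135. ]
 [601.6 305.9 266.  350.  136. ]
 [601.9 306.9 260.4 350.  137. ]
 [602.7 313.  246.4 350.  139. ]
 [602.7 317.3 248.8 350.  138. ]
 [605.6 304.6 271.9 351.  135. ]
 [605.7 310.4 273.3 351.  134. ]
 [609.7 306.  276.1 352.  134. ]
 [610.  307.5 270.2 352.  135. ]
 [614.1 308.1 274.9 353.  134. ]]
[[549.2 264.9   9.3]
 [645.3 347.9  14.8]]
[[ 0.9  0.4 -0. ]
 [ 0.4 -0.9  0. ]
 [ 0.  -0.  -1. ]]
```

View pics/hook.png

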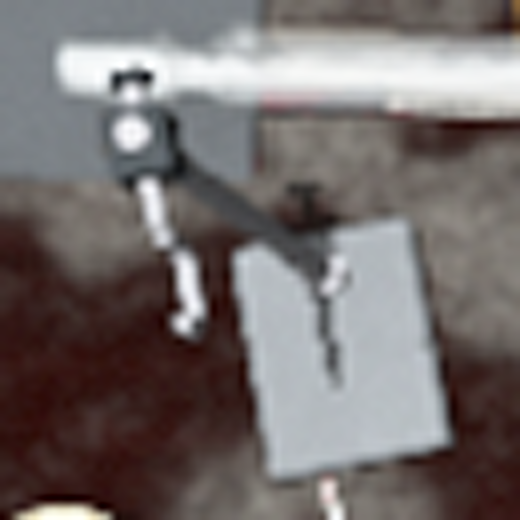

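The hook seat comes out at about (586,302.5,245), with the throat direction at about 12°. Now a helper that converts targets into tool axes.

```bash
cat > go.py <<'E'
import sys,numpy as np
from plant import get_obs
from scipy.spatial.transform import Rotation as Ro
o=get_obs();q=o['orientation'];R=Ro.from_quat(np.r_[q[1:],q[0]]).as_matrix()
psi=np.degrees(np.arctan2(R[1,0],R[0,0])); 
np.set_printoptions(precision=1,suppress=True)
print('t',round(o['clock'],2),'pos',o['position'],'psi',round(psi,1),'w',round(o['grip_width'],1),'ff',round(o['finger_force'],1),'F',o['contact_force'])
for a in sys.argv[1:]:
    x,y,z,p=map(float,a.split(','))
    d=np.array([x,y,z])-o['position']
    print(a,'tool',R.T@d,'roll',round(np.radians((psi-p+180)%360-180),3),'rows',round(max(np.linalg.norm(d)/41.7,abs(psi-p)/7.16),1))
E
python3 go.py 414.5,-239,300,70 414.5,-239,91,70
```

```text
t 0.1 pos [ 251.7 -571.7  302. ] psi 23.8 w 92.2 ff 0.0 F [-0.3 -0.2 -1.5]
414.5,-239,300,70 tool [ 283.  -238.9    2.3] roll -0.807 rows 8.9
414.5,-239,91,70 tool [ 283.  -238.6  211.3] roll -0.807 rows 10.2
```

```bash
R='';python3 -m pendant '{"translation": [[283,-239,2],[283,-239,2],[283,-239,2],[283,-239,2],[283,-239,2],[283,-239,2],[283,-239,2],[283,-239,2],[283,-239,2],[283,-239,2]], "roll": [-0.807,-0.807,-0.807,-0.807,-0.807,-0.807,-0.807,-0.807,-0.807,-0.807], "grip": [0,0,0,0,0,0,0,0,0,0]}'
python3 -m pendant '{"translation": [[0,0,0],[0,0,0]], "roll": [0,0], "grip": [0,0]}' ; python3 go.py 414.5,-239,150,70 414.5,-239,91,70
```

```text
clock: 0.93
position: [416.2, -234.4, 300.5]
orientation: [-0.001, 0.818, 0.575, 0.001]
contact_force: [-0.3, -0.2, 0.2]
grip_width: 45.9
finger_force: 0.0
clock: 1.1
position: [414.5, -239.3, 300.6]
orientation: [0.0, 0.819, 0.574, -0.0]
contact_force: [-0.3, 0.1, -0.1]
grip_width: 45.9
finger_force: 0.0
t 1.1 pos [ 414.5 -239.3  300.6] psi 70.1 w 45.9 ff 0.0 F [-0.3  0.1 -0.1]
414.5,-239,150,70 tool [  0.4  -0.1 150.6] roll 0.001 rows 3.6
414.5,-239,91,70 tool [  0.4  -0.1 209.6] roll 0.001 rows 5.0
```

```bash
python3 -m pendant '{"translation": [[0,0,40],[0,0,80],[0,0,120],[0,0,150],[0,0,175],[0,0,190],[0,0,203],[0,0,208],[0,0,208]], "roll": [0,0,0,0,0,0,0,0,0], "grip": [0,0,0,0,0,0,0,0,0]}'
python3 -m pendant '{"translation": [[0,0,0],[0,0,0],[0,0,0],[0,0,0],[0,0,0],[0,0,0]], "roll": [0,0,0,0,0,0], "grip": [1,1,1,1,1,1]}'
```

```text
clock: 1.85
position: [413.5, -240.0, 91.5]
orientation: [-0.001, 0.82, 0.573, -0.001]
contact_force: [-0.2, 0.2, 0.5]
grip_width: 45.7
finger_force: 0.0
clock: 2.35
position: [413.7, -239.1, 93.4]
orientation: [-0.0, 0.819, 0.574, -0.001]
contact_force: [-5.2, -0.0, 8.7]
grip_width: 21.9
finger_force: 29.2
```

```bash
python3 -m pendant '{"translation": [[0,0,-10],[0,0,-30],[0,0,-60],[0,0,-100],[0,0,-140],[0,0,-180],[0,0,-220],[0,0,-250],[0,0,-250]], "roll": [0,0,0,0,0,0,0,0,0], "grip": [1,1,1,1,1,1,1,1,1]}'
python3 - <<'E'
from h import *
snap('side','side1')
i=load('side1')['image'][180:360,180:420];cv2.imwrite('pics/s1.png',cv2.resize(i,None,fx=2.5,fy=2.5)[:,:,::-1])
E
python3 go.py 350,250,340,97.5
```

```text
clock: 3.1
position: [416.5, -240.2, 350.0]
orientation: [0.005, 0.819, 0.574, 0.002]
contact_force: [1.9, -0.1, -2.5]
grip_width: 21.5
finger_force: 29.3
t 3.15 pos [ 415.6 -239.7  346.7] psi 70.0 w 21.5 ff 29.3 F [ 0.5 -0.2 -3.5]
350,250,340,97.5 tool [ 437.8 -229.     4.4] roll -0.48 rows 11.8
```

View pics/s1.png

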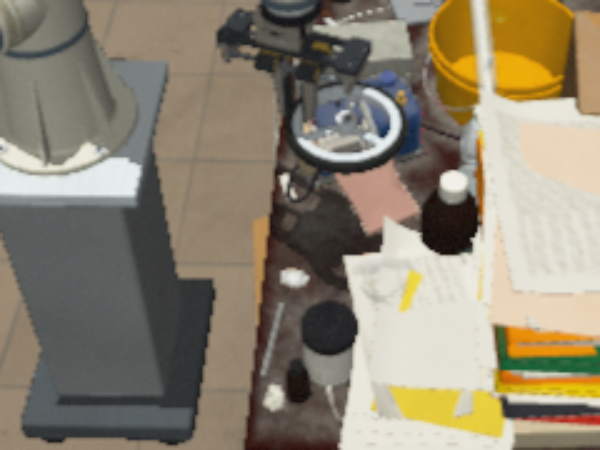

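```bash
cat > wf.py <<'E'
from h import *
from scipy.spatial.transform import Rotation
def wheel(c,ctr,rad=95,zlo=None):
    W=cloud(c); m=np.linalg.norm(W-np.array(ctr),axis=-1)<rad
    hsv=cv2.cvtColor(c['image'],cv2.COLOR_RGB2HSV); m&=(hsv[...,2]>190)&(hsv[...,1]<45)
    if zlo is not None: m&=W[...,2]>zlo
    A=W[m]
    best=None;r=np.random.default_rng(0)
    for _ in range(500):
        p=A[r.choice(len(A),3,False)]; n=np.cross(p[1]-p[0],p[2]-p[0]); 
        if np.linalg.norm(n)<1: continue
        n/=np.linalg.norm(n); k=abs((A-p[0])@n)<5
        if best is None or k.sum()>best.sum(): best=k
    B=A[best]; c0=B.mean(0); n=np.linalg.svd(B-c0)[2][2]; n*=np.sign(n[2])
    return len(A),len(B),c0,n,B
E
python3 - <<'E'
from wf import *
np.set_printoptions(precision=2,suppress=True)
print(wheel(load('side1'),(480,-263,262))[:4])
E
python3 go.py 394.6,221,346,97.5
```

```text
(225, 212, array([ 504.48, -286.53,  273.72]), array([0., 0., 1.]))
t 3.15 pos [ 415.6 -239.7  346.7] psi 70.0 w 21.5 ff 29.3 F [ 0.5 -0.2 -3.5]
394.6,221,346,97.5 tool [ 425.8 -177.2   -1.2] roll -0.48 rows 11.1
```

```bash
python3 -m pendant '{"translation": [[30,-13,0],[75,-31,0],[120,-50,0],[165,-69,0],[210,-88,0],[255,-107,0],[300,-125,0],[345,-144,0],[385,-161,0],[410,-171,0]], "roll": [-0.05,-0.1,-0.16,-0.22,-0.28,-0.34,-0.4,-0.44,-0.48,-0.48], "grip": [1,1,1,1,1,1,1,1,1,1]}' | head -2; python3 -m pendant '{"translation": [[0,0,0],[0,0,0]], "roll": [0,0], "grip": [1,1]}' | head -1; python3 go.py 394.6,221,190,97.5 394.6,221,175,97.5
```

```text
clock: 3.98
position: [393.9, 169.8, 341.4]
clock: 4.15
t 4.15 pos [394.3 169.7 341.2] psi 97.8 w 21.7 ff 30.7 F [ 1.1 -0.4 -3.5]
394.6,221,190,97.5 tool [ 50.8   7.7 151.2] roll 0.005 rows 3.8
394.6,221,175,97.5 tool [ 50.8   7.7 166.2] roll 0.005 rows 4.2
```

```bash
python3 -m pendant '{"translation": [[20,3,20],[40,7,50],[51,7,85],[51,7,115],[51,7,140],[51,7,153],[51,7,156],[51,7,156]], "roll": [0.005,0.005,0.005,0.005,0.005,0.005,0.005,0.005], "grip": [1,1,1,1,1,1,1,1]}' | sed -n '2p;4p'; python3 -m pendant '{"translation": [[0,0,7],[0,0,12],[0,0,17],[0,0,22],[0,0,27],[-1,0,32],[-1,0,32]], "roll": [0,0,0,0,0,0,0], "grip": [1,1,1,1,1,1,1]}'
python3 - <<'E'
from wf import *
np.set_printoptions(precision=2,suppress=True)
for n in('side','top'):
    c=snap(n,n+'2')
    r=wheel(c,(463,230,67),zlo=15);print(n,r[:4],np.degrees(np.arccos(r[3][2])))
E
```

```text
position: [395.3, 217.8, 185.5]
contact_force: [0.7, -0.9, -3.4]
clock: 5.4
position: [396.5, 219.4, 154.7]
orientation: [-0.0, 0.661, 0.75, 0.001]
contact_force: [-3.1, 6.4, 2.2]
grip_width: 21.9
finger_force: 30.9
side (49, 46, array([493.57, 243.55,  71.93]), array([-0.07,  0.35,  0.94])) 20.695092890260756
top (368, 204, array([503.08, 213.  ,  83.  ]), array([-0.05,  0.32,  0.94])) 19.120124909332596
```

```bash
python3 -m pendant '{"translation": [[-1,0,5],[-3,0,10],[-5,0,15],[-9,0,14],[-13,0,12],[-17,0,10.5],[-21,0,9],[-25,0,7],[-28,0,5.5],[-30,0,5]], "roll": [0,0,0,0,0,0,0,0,0,0], "grip": [1,1,1,1,1,1,1,1,1,1]}' | sed -n '2p;4,6p'; python3 -m pendant '{"translation": [[-2,0,-1],[-4,0,-2],[-6,0,-3],[-8,0,-5],[-10,0,-6],[-11,0,-7],[-11,0,-7]], "roll": [0,0,0,0,0,0,0], "grip": [1,1,1,1,1,1,1]}'|sed -n '1,2p;4,6p'
python3 - <<'E'
from wf import *
np.set_printoptions(precision=2,suppress=True)
for n in('side','top'):
    c=snap(n,n+'3')
    r=wheel(c,(468,194,70),zlo=15);print(n,r[:4],np.degrees(np.arccos(r[3][2])))
i=load('side3')['image'][120:270,240:400];cv2.imwrite('pics/s3.png',cv2.resize(i,None,fx=4,fy=4)[:,:,::-1])
E
```

```text
position: [402.2, 193.5, 151.5]
contact_force: [-10.2, 43.7, 0.3]
grip_width: 21.9
finger_force: 37.0
clock: 6.92
position: [404.8, 185.2, 159.5]
contact_force: [-8.6, 51.1, 8.0]
grip_width: 21.6
finger_force: 35.8Traceback (most recent call last):
  File "<stdin>", line 5, in <module>
  File "wf.py", line 10, in wheel
    p=A[r.choice(len(A),3,False)]; n=np.cross(p[1]-p[0],p[2]-p[0]);
        ~~~~~~~~^^^^^^^^^^^^^^^^
  File "numpy/random/_generator.pyx", line 920, in numpy.random._generator.Generator.choice
ValueError: Cannot take a larger sample than population when replace is False
```

Run:
```python
from wf import *
np.set_printoptions(precision=2,suppress=True)
c=snap('top','top3')
try:
    r=wheel(c,(468,194,70),zlo=15);print(r[:4],np.degrees(np.arccos(r[3][2])))
except Exception as e: print(e)
a=cv2.resize(load('side3')['image'][130:230,270:370],None,fx=4,fy=4)
b=cv2.resize(c['image'][160:260,200:300],None,fx=4,fy=4)
cv2.imwrite('pics/s3.png',np.hstack([a,b])[:,:,::-1])
```

```text
(455, 339, array([487.58, 129.73,  79.99]), array([-0.  , -0.02,  1.  ])) 1.1829698136419027
```

View pics/s3.png

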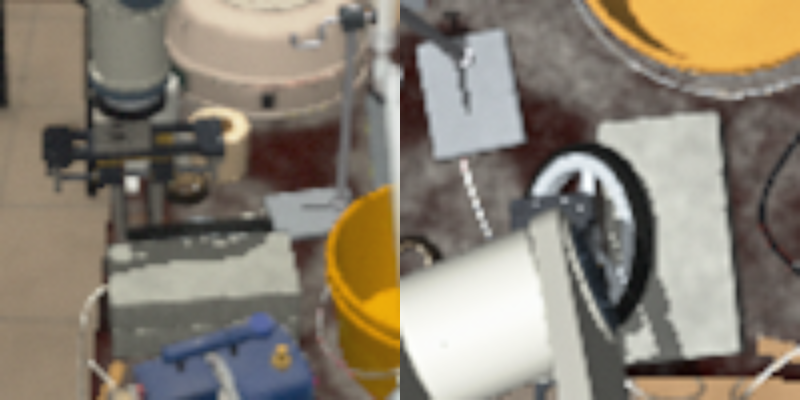

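```bash
python3 - <<'E'
from wf import *
np.set_printoptions(precision=2,suppress=True)
c=load('top3'); W=cloud(c); B=np.array([477.4,121.3])
b=np.stack([(W[...,:2]-B)@[.991,.131],(W[...,:2]-B)@[-.131,.991],W[...,2]],-1)
i=c['image'].astype(int)
m=(abs(b[...,0])<90)&(b[...,1]>-20)&(b[...,1]<140)&(b[...,2]>20)&(b[...,2]<160)&(b[...,0]>-20)&~((b[...,1]<50)&(b[...,2]<88))
A=b[m]; print(len(A)); o=np.argsort(A[:,1]); print(A[o][::max(1,len(A)//45)])
E
python3 go.py
```

```text
405
[[ 14.22   7.03 115.53]
 [ -8.31   8.64 119.59]
 [ -2.25  10.29 126.73]
 [ 23.79  11.64 122.05]
 [-17.24  12.98 117.25]
 [ 23.62  14.16 126.99]
 [ 11.12  15.48 125.89]
 [ 27.21  17.09 126.28]
 [ 17.77  18.03 125.93]
 [ 37.41  19.76 123.27]
 [-10.59  20.61 126.47]
 [ 54.82  22.63 114.39]
 [ 34.55  23.16 123.62]
 [ 18.65  24.54 124.24]
 [ 51.54  25.65 117.76]
 [ -3.46  26.53 124.71]
 [-12.33  28.41 117.52]
 [ 59.35  29.33 109.87]
 [ -2.67  30.4  119.58]
 [ 20.12  31.9  116.77]
 [ 42.43  32.59 119.77]
 [ 63.15  35.27 110.93]
 [ 47.18  36.88 110.02]
 [ 75.76  40.19  93.1 ]
 [ 51.23  43.11 109.08]
 [ 58.58  46.36 104.92]
 [ 80.54  50.05  90.32]
 [ 73.28  52.73  97.74]
 [-14.12  55.45  89.7 ]
 [ 74.54  56.96  91.51]
 [  6.68  58.82  77.76]
 [ 45.59  60.21  87.64]
 [ 78.41  63.    92.47]
 [ 50.03  67.02  84.03]
 [ 80.1   70.6   85.89]
 [ 74.69  75.42  80.23]
 [ 75.65  79.42  76.03]
 [ 61.12  83.63  60.39]
 [ 70.91  88.07  67.7 ]
 [ 58.67  90.76  59.28]
 [ 59.11  94.17  58.76]
 [ 66.46  97.31  56.63]
 [ 59.79 100.73  59.23]
 [ 54.52 106.23  50.83]
 [ 63.   113.86  43.1 ]]
t 7.02 pos [404.9 185.2 159.5] psi 97.0 w 21.8 ff 35.8 F [-9.9 50.7  8.4]
```

```bash
python3 -m pendant '{"translation": [[5,0,0],[10,0,2],[11,0,5],[10,0,8],[9,0,11],[8,0,13],[8,0,14],[8,0,14]], "roll": [0,0,0,0,0,0,0,0], "grip": [1,1,1,1,1,1,1,1]}' | sed -n '1,2p;4,6p'; python3 go.py
```

```text
clock: 7.68
position: [402.6, 189.0, 146.7]
contact_force: [-15.2, 16.1, 53.8]
grip_width: 22.6
finger_force: 34.2
t 7.68 pos [402.6 189.  146.7] psi 97.2 w 22.6 ff 34.2 F [-15.2  16.1  53.8]
```

```bash
python3 -m pendant '{"translation": [[1,0,-1],[2,0,-2],[3,0,-3],[3,0,-3]], "roll": [0,0,0,0], "grip": [1,1,1,1]}' | sed -n '1,2p;4,6p'
python3 - <<'E'
from wf import *
np.set_printoptions(precision=1,suppress=True)
c=snap('top','top4'); W=cloud(c); B=np.array([477.4,121.3])
b=np.stack([(W[...,:2]-B)@[.991,.131],(W[...,:2]-B)@[-.131,.991],W[...,2]],-1)
m=(b[...,0]>-20)&(b[...,0]<90)&(b[...,1]>-20)&(b[...,1]<140)&(b[...,2]>20)&(b[...,2]<160)&~((b[...,1]<50)&(b[...,2]<88))
A=b[m]; print(len(A),A.min(0),A.max(0)); s=np.polyfit(A[:,1],A[:,2],1); print(np.degrees(np.arctan(s[0])))
b=cv2.resize(c['image'][160:260,200:300],None,fx=4,fy=4)
cv2.imwrite('pics/s4.png',b[:,:,::-1])
E
```

```text
clock: 8.02
position: [401.9, 190.3, 147.2]
contact_force: [1.1, 6.9, 9.9]
grip_width: 22.3
finger_force: 30.0
324 [-19.9  26.3  31.5] [ 80.2 121.  159. ]
-48.45959540602173
```

```bash
python3 -m pendant '{"translation": [[0,0,0],[0,0,0],[0,0,0],[0,0,0],[0,0,0],[0,0,-10],[0,0,-30],[0,0,-60],[0,0,-100],[0,0,-140]], "roll": [0,0,0,0,0,0,0,0,0,0], "grip": [0.7,0.5,0.4,0.3,0.3,0.3,0.3,0.3,0.3,0.3]}' | sed -n '1,2p;4,6p'; python3 -m pendant '{"translation": [[0,0,-60],[0,0,-60],[0,0,-60],[0,0,-60]], "roll": [0,0,0,0], "grip": [1,1,1,1]}' | sed -n '1,2p;4,6p'
python3 - <<'E'
from wf import *
np.set_printoptions(precision=1,suppress=True)
c=snap('top','top5'); W=cloud(c); B=np.array([477.4,121.3])
b=np.stack([(W[...,:2]-B)@[.991,.131],(W[...,:2]-B)@[-.131,.991],W[...,2]],-1)
m=(b[...,0]>-20)&(b[...,0]<90)&(b[...,1]>-20)&(b[...,1]<140)&(b[...,2]>20)&(b[...,2]<160)&~((b[...,1]<50)&(b[...,2]<88))
A=b[m]; print(len(A),A.min(0),A.max(0)); s=np.polyfit(A[:,1],A[:,2],1); print(np.degrees(np.arctan(s[0])))
a=cv2.resize(snap('side','side5')['image'][130:230,270:370],None,fx=4,fy=4)
b=cv2.resize(c['image'][160:260,200:300],None,fx=4,fy=4)
cv2.imwrite('pics/s5.png',np.hstack([a,b])[:,:,::-1])
E
```

```text
clock: 8.9
position: [398.7, 188.1, 287.1]
contact_force: [1.2, 1.2, -0.4]
grip_width: 32.2
finger_force: 0.0
clock: 9.23
position: [399.8, 188.6, 346.7]
contact_force: [-0.3, -0.6, -0.3]
grip_width: 7.4
finger_force: 0.0
513 [-20.   15.7  20.2] [ 79.1 113.  135.6]
-49.093146640378215
```

View pics/s5.png

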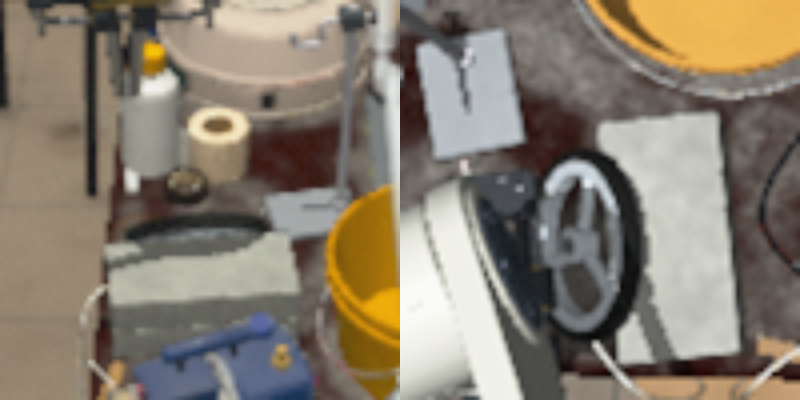

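Side view: the wheel leans on the far side of the bricks, with the arm clear of it. Top view: it leans evenly at about 49° (hub at (575,240) in the picture). I'll push its foot in with closed fingers to make it steeper for the regrasp.

```bash
python3 - <<'E'
from wf import *
np.set_printoptions(precision=1,suppress=True)
c=load('top5'); W=cloud(c); B=np.array([477.4,121.3])
b=np.stack([(W[...,:2]-B)@[.991,.131],(W[...,:2]-B)@[-.131,.991],W[...,2]],-1)
m=(abs(b[...,0])<95)&(b[...,1]>-20)&(b[...,1]<140)&(b[...,2]>20)&(b[...,2]<150)&~((b[...,1]<52)&(b[...,2]<88))
A=b[m]
for _ in range(4):
    k=np.linalg.lstsq(np.c_[A[:,:2],np.ones(len(A))],A[:,2],rcond=None)[0]; r=A[:,2]-np.c_[A[:,:2],np.ones(len(A))]@k; A=A[abs(r)<8]
print(k,np.degrees(np.arctan(np.hypot(*k[:2]))),len(A),A.min(0),A.max(0))
for z in range(40,140,10):
    q=A[abs(A[:,2]-z)<5]; print(z,q[:,0].min(),q[:,0].max(),q[:,1].mean())
E
python3 go.py 453,269.3,347,97.5 453,269.3,108,97.5
```

```text
[ -0.   -1.2 160.3] 49.616495817776084 519 [-77.5  20.9  23.4] [ 79.1 113.  135.6]
40 -66.68103043733963 71.43297488236561 101.07744751705368
50 -74.75860569727605 76.46429699345815 93.88083309223221
60 -75.71919093373704 78.341564837366 85.61808098899725
70 -76.32971973711795 79.11057494244085 77.02792003943064
80 -77.50701197818813 76.82727904371752 67.96802196288195
90 -74.86307349754001 76.19508047939185 59.62877137693847
100 -69.51237634919255 73.90056323960889 52.04495917263152
110 -64.30911611060941 64.8742832150036 43.949107336416695
120 -52.76707492308828 53.216618075757644 34.53885616250441
130 -35.069709241885924 37.989163210134215 26.78862972200273
t 9.33 pos [399.  188.3 344.5] psi 97.2 w 0.5 ff 0.0 F [-0.3 -0.1 -0.1]
453,269.3,347,97.5 tool [73.6 63.8 -2.7] roll -0.005 rows 2.3
453,269.3,108,97.5 tool [ 73.8  64.3 236.3] roll -0.005 rows 6.1
```

```bash
python3 -m pendant '{"translation": [[25,22,0],[50,43,0],[74,64,20],[74,64,60],[74,64,100],[74,64,140],[74,64,180],[74,64,215],[74,64,236],[74,64,236]], "roll": [0,0,0,0,0,0,0,0,0,0], "grip": [1,1,1,1,1,1,1,1,1,1]}' | sed -n '1,2p;4,6p'; python3 -m pendant '{"translation": [[-12,0,0],[-22,0,0],[-27,0,0],[-32,0,0],[-36,0,0],[-40,0,0],[-44,0,0],[-47,0,0],[-49,0,0],[-49,0,0]], "roll": [0,0,0,0,0,0,0,0,0,0], "grip": [1,1,1,1,1,1,1,1,1,1]}' | sed -n '1,2p;4,6p'
```

```text
clock: 10.17
position: [450.1, 267.9, 103.8]
contact_force: [-1.4, -0.2, 0.2]
grip_width: 0.7
finger_force: 0.0
clock: 11.0
position: [460.3, 221.2, 109.8]
contact_force: [-0.0, 1.7, -0.2]
grip_width: 0.8
finger_force: 0.8
```

Gentle push. I'll back off, retract and measure the lean.

```bash
python3 -m pendant '{"translation": [[10,0,0],[25,0,0],[35,0,-20],[35,0,-60],[35,0,-100],[35,0,-140],[20,0,-180],[-15,-30,-220],[-15,-60,-240],[-15,-70,-240]], "roll": [0,0,0,0,0,0,0,0,0,0], "grip": [1,1,1,1,1,1,1,1,1,1]}' | sed -n '1,2p;4,6p'
cat > lean.py <<'E'
from wf import *
import sys
np.set_printoptions(precision=1,suppress=True)
c=snap('top',sys.argv[1]); W=cloud(c); B=np.array([477.4,121.3])
b=np.stack([(W[...,:2]-B)@[.991,.131],(W[...,:2]-B)@[-.131,.991],W[...,2]],-1)
m=(abs(b[...,0])<95)&(b[...,1]>-20)&(b[...,1]<140)&(b[...,2]>20)&(b[...,2]<170)&~((b[...,1]<55)&(b[...,2]<88))
A=b[m]
for _ in range(6):
    k=np.linalg.lstsq(np.c_[A[:,::2],np.ones(len(A))],A[:,1],rcond=None)[0]; r=A[:,1]-np.c_[A[:,::2],np.ones(len(A))]@k; A=A[abs(r)<max(6,2*r.std())]
print(k,'tilt',90-np.degrees(np.arctan(abs(k[1]))),len(A),A.min(0),A.max(0))
for z in range(40,165,10):
    q=A[abs(A[:,2]-z)<5]
    if len(q): print(z,len(q),q[:,0].min(),q[:,0].max(),q[:,1].mean())
E
python3 lean.py top6
```

```text
clock: 11.83
position: [391.7, 197.0, 353.2]
contact_force: [0.6, -0.1, -0.1]
grip_width: 0.3
finger_force: 0.0
[-0.  -0.4 96.2] tilt 67.60570434158835 497 [-75.4  26.   20.1] [ 81.4  89.8 158.3]
40 28 -48.45525367847998 48.210376948598544 78.0937902885588
50 29 -62.53056648741797 75.23806599969103 75.96584463569387
60 12 -69.82754296846079 62.74857433132057 73.10778113873543
70 17 -73.74517281502062 78.2851890151709 70.24736048847855
80 7 -74.4200564005578 73.44302076673016 65.8620306115993
90 58 -75.39276580610506 81.3635042627883 59.30396368808429
100 29 -73.091836752816 80.17630499220381 56.094210890464545
110 24 -70.17339018439264 74.94527315609757 52.51630540905048
120 31 -67.3727772214476 70.3229576885921 46.87593501176369
130 42 -61.536286609070075 64.62905817712691 43.055119956148765
140 62 -49.55975249074459 57.52389346035618 38.614062031301735
150 90 -38.03832747087728 43.01949321627985 33.9608415509526
160 5 -11.035372856984392 7.837928962996024 32.5695720451359
```

```bash
python3 go.py 509.3,158.8,320,7.5
```

```text
t 11.88 pos [389.4 196.7 352.8] psi 97.2 w 0.3 ff 0.0 F [-2.2 -0.9  0.2]
509.3,158.8,320,7.5 tool [-52.6 114.2  33. ] roll 1.565 rows 12.5
```

```bash
python3 -m pendant '{"translation": [[-10,20,0],[-20,45,0],[-35,75,10],[-50,105,20],[-53,114,33],[-53,114,33],[-53,114,33],[-53,114,33],[-53,114,33],[-53,114,33]], "roll": [1.565,1.565,1.565,1.565,1.565,1.565,1.565,1.565,1.565,1.565], "grip": [-0.5,-0.5,-0.5,-0.5,-0.5,-0.5,-0.5,-0.5,-0.5,-0.5]}' >/dev/null;  python3 go.py 509.3,158.8,320,7.5
```

```text
t 12.72 pos [512.3 160.  316. ] psi 25.3 w 64.9 ff 0.0 F [-0.1 -0.5  0.3]
509.3,158.8,320,7.5 tool [-3.3 -0.2 -4. ] roll 0.31 rows 2.5
```

```bash
python3 -m pendant '{"translation": [[-3,0,-4],[-3,0,-4],[-3,0,-4],[-3,0,-4],[-3,0,-4]], "roll": [0.31,0.31,0.31,0.31,0.31], "grip": [-0.5,-0.5,-0.5,-0.5,-0.5]}' >/dev/null;  python3 go.py 509.3,158.8,201,7.5; python3 lean.py top7 | head -1
```

```text
t 13.13 pos [509.6 158.7 320.3] psi 8.0 w 68.9 ff 0.0 F [ 0.   0.2 -0.2]
509.3,158.8,201,7.5 tool [ -0.2  -0.2 119.3] roll 0.009 rows 2.9
[ 0.  -0.4 97.7] tilt 69.22044263367872 28 [-66.5  75.3  21.5] [ 6.8 90.3 58.1]
```

```bash
python3 -m pendant '{"translation": [[0,0,30],[0,0,60],[0,0,85],[0,0,103],[0,0,113],[0,0,119],[0,0,119]], "roll": [0,0,0,0,0,0,0], "grip": [-0.5,-0.5,-0.5,-0.5,-0.5,-0.5,-0.5]}' | sed -n '1,2p;4,6p'; python3 -m pendant '{"translation": [[0,0,0],[0,0,0],[0,0,0],[0,0,0],[0,0,0],[0,0,0]], "roll": [0,0,0,0,0,0], "grip": [0,0.4,0.6,0.8,1,1]}' | sed -n '1,2p;4,6p'; python3 go.py
```

```text
clock: 13.77
position: [509.4, 158.4, 200.9]
contact_force: [0.2, 0.3, -0.3]
grip_width: 68.8
finger_force: 0.0
clock: 14.27
position: [509.6, 158.5, 202.0]
contact_force: [-0.2, 0.6, -0.3]
grip_width: 30.8
finger_force: 0.4
t 14.27 pos [509.6 158.5 202. ] psi 7.8 w 30.8 ff 0.4 F [-0.2  0.6 -0.3]
```

```bash
python3 -m pendant '{"translation": [[0,0,0],[0,0,0],[0,-4,0],[0,-8,-1],[0,-12,-2],[0,-16,-3],[0,-20,-4],[0,-25,-6],[0,-30,-8],[0,-30,-8]], "roll": [0,0,0,0,0,0,0,0,0,0], "grip": [1,1,1,1,1,1,1,1,1,1]}' | sed -n '1,2p;4,6p'; python3 -m pendant '{"translation": [[0,-5,-5],[0,-8,-12],[0,-10,-20],[0,-10,-20]], "roll": [0,0,0,0], "grip": [1,1,1,1]}' | sed -n '1,2p;4,6p';python3 go.py
```

```text
clock: 15.1
position: [508.5, 188.5, 212.6]
contact_force: [4.0, -6.7, 16.5]
grip_width: 21.0
finger_force: 29.1
clock: 15.43
position: [504.5, 198.6, 230.9]
contact_force: [0.5, 0.6, -3.1]
grip_width: 18.9
finger_force: 29.5
t 15.43 pos [504.5 198.6 230.9] psi 7.9 w 18.9 ff 29.5 F [ 0.5  0.6 -3.1]
```

```bash
python3 -m pendant '{"translation": [[0,0,-20],[0,0,-50],[0,0,-90],[0,0,-120],[0,0,-140],[0,0,-140]], "roll": [0,0,0,0,0,0], "grip": [1,1,1,1,1,1]}' | sed -n '1,2p;4,6p'
cat > held.py <<'E'
# wheel held: fit plane & circle (outer) in frame centred on the grasp point, tool yaw
from wf import *
import sys
from scipy.optimize import least_squares
np.set_printoptions(precision=1,suppress=True)
def run(cam,f):
    c=snap(cam,f); W=cloud(c); o=get_obs(); q=o['orientation']
    R=Rotation.from_quat(np.r_[q[1:],q[0]]).as_matrix(); G=o['position']+69*R[:,2]
    b=(W-G)@R   # tool axes: x along wheel plane, y axle, z down
    m=(abs(b[...,0])<125)&(abs(b[...,1])<45)&(b[...,2]>-18)&(b[...,2]<150)&~((abs(b[...,0])<16)&(b[...,2]<25))
    A=b[m]
    for _ in range(6):
        k=np.linalg.lstsq(np.c_[A[:,::2],np.ones(len(A))],A[:,1],rcond=None)[0]; r=A[:,1]-np.c_[A[:,::2],np.ones(len(A))]@k; A=A[abs(r)<max(6,2*r.std())]
    print(cam,len(A),'axle tilt deg',round(np.degrees(np.arctan(k[1])),1),'yaw',round(np.degrees(np.arctan(k[0])),1),'face y at 0',k[2],'min',A.min(0),'max',A.max(0))
    r=np.hypot(A[:,0],A[:,2])
    def res(p):
        d=np.hypot(A[:,0]-p[0],A[:,2]-p[1]); return np.where(d>80,(d-80)*3,np.where(d<58,(58-d)*.3,0))
    s=least_squares(res,[-35,55]); print(' centre x,z',s.x,'G',G)
for cam in sys.argv[2:]: run(cam,cam+sys.argv[1])
E
python3 held.py 8 side top
```

```text
clock: 15.93
position: [505.6, 198.6, 374.1]
contact_force: [0.9, -0.1, -2.2]
grip_width: 15.8
finger_force: 29.3
side 531 axle tilt deg -1.6 yaw 0.0 face y at 0 5.592628720375942 min [-109.    -4.1  -10.3] max [ 49.9  11.7 149.9]
 centre x,z [-29.9  69.7] G [505.  198.3 302.3]
top 64 axle tilt deg -1.4 yaw 0.7 face y at 0 7.1242546498555335 min [-66.2  -1.8  62.1] max [ 31.1   7.  149.4]
 centre x,z [-33.5  70. ] G [504.  198.  300.3]
```

```bash
python3 -m pendant '{"translation": [[0,0,0],[0,0,0],[0,0,0],[0,0,0],[0,0,0],[0,0,0],[0,0,0],[0,0,0],[0,0,0],[0,0,0]], "roll": [-0.06,-0.16,-0.28,-0.4,-0.52,-0.64,-0.76,-0.88,-1.0,-1.08], "grip": [1,1,1,1,1,1,1,1,1,1]}' >/dev/null; python3 -m pendant '{"translation": [[0,0,0],[0,0,0],[0,0,0],[0,0,0],[0,0,0],[0,0,0],[0,0,0]], "roll": [-0.08,-0.19,-0.3,-0.4,-0.5,-0.55,-0.562], "grip": [1,1,1,1,1,1,1]}' | sed -n '1,2p;4,6p'; python3 held.py 9 top side; python3 go.py 511.3,317,352,102
```

```text
clock: 17.45
position: [503.3, 197.7, 367.0]
contact_force: [-0.2, 0.2, -2.7]
grip_width: 15.9
finger_force: 29.3
top 403 axle tilt deg -3.3 yaw -0.0 face y at 0 -2.572323183697046 min [-109.8  -14.4   -8.9] max [  1.7   6.2 148.5]
 centre x,z [-50.9  71. ] G [503.1 197.6 298.3]
side 299 axle tilt deg -2.8 yaw -0.7 face y at 0 -5.077263437493963 min [-115.4  -15.    -9.7] max [ 48.6   3.5 147.5]
 centre x,z [-32.1  71.3] G [503.3 197.7 298.8]
t 17.55 pos [503.5 197.8 367.8] psi 101.8 w 16.2 ff 29.3 F [-0.2 -0.2 -3. ]
511.3,317,352,102 tool [115.1  32.1  15.6] roll -0.003 rows 2.9
```

```bash
python3 -m pendant '{"translation": [[15,4,2],[40,11,5],[70,19,9],[95,26,12],[110,30,14],[115,32,14],[115,32,14]], "roll": [0,0,0,0,0,0,0], "grip": [1,1,1,1,1,1,1]}' | sed -n '1,2p;4,6p'; python3 held.py 10 side
python3 - <<'E'
from h import *
np.set_printoptions(precision=1,suppress=True)
# hook re-measure
for n in('top','side'):
    W=cloud(snap(n,n+'11')); m=(W[...,0]>560)&(W[...,0]<606)&(W[...,1]>285)&(W[...,1]<325)&(W[...,2]>225)&(W[...,2]<285)
    A=W[m]; t=A[(A[:,0]<574)&(A[:,2]>250)]; b=A[(A[:,0]>576)&(A[:,0]<596)&(abs(A[:,2]-244)<5)]; s=A[(A[:,0]>597)&(A[:,2]>252)&(A[:,2]<272)]
    print(n,len(t),len(b),len(s),t.mean(0),b.mean(0),s.mean(0))
a=cv2.resize(load('side11')['image'][110:200,300:400],None,fx=4,fy=4)
b=cv2.resize(load('top11')['image'][130:220,170:270],None,fx=4,fy=4)
cv2.imwrite('pics/s11.png',np.hstack([a,b])[:,:,::-1])
E
python3 go.py 579.8,331.5,352,102
```

```text
clock: 18.13
position: [511.6, 317.7, 354.9]
contact_force: [-0.4, -0.8, -2.0]
grip_width: 15.6
finger_force: 29.4
side 275 axle tilt deg -2.4 yaw -0.6 face y at 0 -4.488628976779023 min [-111.7  -15.7   -8.6] max [ 40.6   4.2 147.1]
 centre x,z [-37.8  72.2] G [511.5 316.7 286.2]
top 7 16 10 [570.8 298.8 257.4] [585.9 302.7 243.6] [601.6 306.4 264.6]
side 5 9 8 [570.1 300.4 254.8] [586.2 304.5 243.6] [600.7 305.2 262.1]
t 18.28 pos [511.8 316.  355.7] psi 101.9 w 15.6 ff 29.4 F [ 1.1 -1.1 -3.4]
579.8,331.5,352,102 tool [ 1.2 69.8  3.6] roll -0.002 rows 1.7
```

View pics/s11.png

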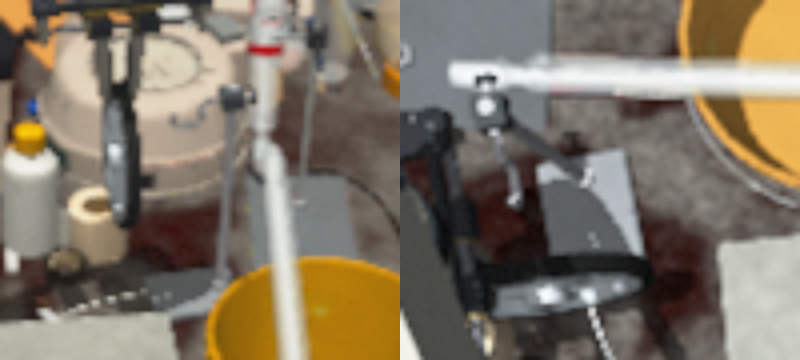

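The picture shows the wheel upright in the gripper in front of the hook. In the right half, the hook tip at (515,200) is well clear of the fingers at (460,200). Next I'll advance over the throat.

```bash
python3 -m pendant '{"translation": [[0,10,0],[0,25,0],[1,40,0],[1,52,0],[1,61,0],[1,67,0],[1,70,0],[1,70,0],[1,70,0]], "roll": [0,0,0,0,0,0,0,0,0], "grip": [1,1,1,1,1,1,1,1,1]}' | sed -n '1,2p;4,6p'; python3 go.py 579.8,331.5,337,102 579.8,331.5,326,102; python3 held.py 12 side
python3 - <<'E'
from h import *
np.set_printoptions(precision=1,suppress=True)
W=cloud(snap('top','top12')); m=(W[...,0]>550)&(W[...,0]<616)&(W[...,1]>292)&(W[...,1]<314)&(W[...,2]>225)&(W[...,2]<310)
A=W[m];print(A[np.argsort(A[:,0])])
E
```

```text
clock: 19.03
position: [579.8, 332.3, 355.6]
contact_force: [0.4, 0.5, -2.6]
grip_width: 16.0
finger_force: 29.4
t 19.03 pos [579.8 332.3 355.6] psi 101.9 w 16.0 ff 29.4 F [ 0.4  0.5 -2.6]
579.8,331.5,337,102 tool [-0.8 -0.2 18.6] roll -0.002 rows 0.4
579.8,331.5,326,102 tool [-0.8 -0.2 29.6] roll -0.002 rows 0.7
side 284 axle tilt deg -2.2 yaw -0.5 face y at 0 -5.233344425069841 min [-111.9  -15.4   -8.4] max [ 48.5   2.5 146.5]
 centre x,z [-31.7  71. ] G [579.6 332.4 286.7]
[[568.4 299.7 249.6]
 [569.1 298.8 262.7]
 [569.2 306.6 226.2]
 [569.3 303.8 225.7]
 [569.9 297.2 258.4]
 [571.4 297.1 249.5]
 [571.5 302.5 230.9]
 [571.9 294.1 229.3]
 [571.9 297.2 228.7]
 [572.2 300.9 226.4]
 [572.6 300.1 258.9]
 [573.1 298.  256.3]
 [573.3 304.3 254.7]
 [574.5 313.8 279.6]
 [575.  297.6 227.9]
 [575.1 298.6 244.9]
 [575.3 312.4 275. ]
 [575.4 301.3 225.4]
 [575.4 309.7 274.9]
 [575.5 313.4 290. ]
 [575.5 306.9 274.6]
 [575.9 308.4 288.1]
 [576.6 312.5 284. ]
 [577.  307.5 282.1]
 [577.2 304.9 281.5]
 [577.3 299.4 281.3]
 [577.4 296.5 281.5]
 [577.4 302.5 280.4]
 [577.9 298.6 245.5]
 [578.  3
[... 908 characters left out ...]
225.5]
 [587.4 293.1 225.8]
 [589.  310.2 293.8]
 [589.3 313.6 291.8]
 [589.7 308.5 290.3]
 [589.7 305.8 290.2]
 [589.8 303.  290.3]
 [589.8 297.3 290.6]
 [590.  294.7 290.1]
 [590.4 301.2 287.1]
 [591.8 293.2 295.4]
 [592.4 302.8 291.6]
 [592.4 299.9 291.8]
 [593.  292.4 289. ]
 [593.1 306.9 287.2]
 [593.1 298.3 288. ]
 [600.3 308.4 265.3]
 [601.  303.8 261.8]
 [602.3 304.3 270. ]
 [602.6 307.6 268.4]
 [603.  304.  251.7]
 [603.1 311.4 265.3]
 [604.  304.  261.6]
 [604.8 309.6 271.6]
 [605.3 307.5 269.4]
 [605.6 305.1 267.7]
 [607.2 309.1 273.9]
 [607.8 307.1 271. ]
 [609.7 308.7 275.5]
 [609.8 305.8 275.7]
 [612.2 311.1 277.5]
 [612.4 308.5 276.5]
 [612.8 306.2 274.9]
 [615.6 306.3 275.4]]
```

The rim spans x 577 to 593 and the throat spans 573.5 to 598, so it's centred. Lowering.

```bash
python3 -m pendant '{"translation": [[0,0.5,5],[0,0.5,10],[0,0.5,15],[0,0.5,19],[0,0.5,22],[0,0.5,24],[0,0.5,24]], "roll": [0,0,0,0,0,0,0], "grip": [1,1,1,1,1,1,1]}' | sed -n '1,2p;4,6p'; python3 -m pendant '{"translation": [[0,0,1],[0,0,2],[0,0,2]], "roll": [0,0,0], "grip": [1,1,1]}' | sed -n '1,2p;4,6p';  python3 held.py 13 side
```

```text
clock: 19.72
position: [580.4, 332.6, 331.0]
contact_force: [0.4, 0.6, -3.6]
grip_width: 15.9
finger_force: 29.4
clock: 19.97
position: [580.7, 332.8, 330.2]
contact_force: [-0.9, 0.1, 0.3]
grip_width: 15.8
finger_force: 29.4
side 274 axle tilt deg -2.2 yaw -0.4 face y at 0 -5.42409139307388 min [-119.9  -15.4   -8.2] max [ 49.4   2.8 148.4]
 centre x,z [-34.   71.6] G [580.7 332.8 261.2]
```

```bash
python3 -m pendant '{"translation": [[0,0,0.7],[0,0,1.2],[0,0,1.2]], "roll": [0,0,0], "grip": [1,1,1]}' | sed -n '1,2p;4,6p'; python3 -m pendant '{"translation": [[0,0,0],[0,0,0],[0,0,0],[0,0,0],[0,0,0],[0,0,0],[0,0,0],[0,0,0]], "roll": [0,0,0,0,0,0,0,0], "grip": [0.62,0.6,0.55,0.5,0.45,0.4,0.35,0.3]}' | sed -n '1,2p;4,6p'
python3 - <<'E'
from h import *
np.set_printoptions(precision=1,suppress=True)
W=cloud(snap('top','top14')); m=(W[...,0]>550)&(W[...,0]<620)&(W[...,1]>292)&(W[...,1]<314)&(W[...,2]>250)&(W[...,2]<310)&(abs(W[...,0]-586)<9)
print(W[m].mean(0),W[m].min(0),W[m].max(0),m.sum())
E
```

```text
clock: 20.27
position: [580.7, 332.9, 329.7]
contact_force: [-2.8, -0.7, 6.6]
grip_width: 15.6
finger_force: 29.6
clock: 20.93
position: [580.6, 332.7, 328.4]
contact_force: [0.0, -0.1, 0.1]
grip_width: 32.0
finger_force: 0.0
[585.  302.8 265.3] [577.2 292.4 256.1] [594.9 313.9 269.4] 49
```

The rim top sits at about 267 mm, so it's seated. Retreating straight up, then away.

```bash
python3 -m pendant '{"translation": [[0,0,-3],[0,0,-10],[0,0,-20],[0,0,-35],[0,0,-55],[0,0,-80],[0,-30,-100],[0,-70,-110],[0,-110,-110],[0,-150,-110]], "roll": [0,0,0,0,0,0,0,0,0,0], "grip": [0.3,0.3,0.3,0.3,0.3,0.3,0.3,0.3,0.3,0.3]}' | sed -n '1,2p;4,6p'; python3 -m pendant '{"translation": [[0,-30,0],[0,-60,0],[0,-80,0],[0,-80,0],[0,-80,0],[0,-80,0],[0,-80,0],[0,-80,0],[0,-80,0],[0,-80,0]], "roll": [0,0,0,0,0,0,0,0,0,0], "grip": [0.3,0.3,0.3,0.3,0.3,0.3,0.3,0.3,0.3,0.3]}' | sed -n '1,2p;4,6p'
cat > hung.py <<'E'
from h import *
np.set_printoptions(precision=1,suppress=True)
for n in('top','side'):
    W=cloud(snap(n,n+'15'+str(np.random.randint(999)))); m=(W[...,0]>560)&(W[...,0]<612)&(W[...,1]>215)&(W[...,1]<400)&(W[...,2]>95)&(W[...,2]<275)
    A=W[m]
    for _ in range(5):
        k=np.linalg.lstsq(np.c_[A[:,1:],np.ones(len(A))],A[:,0],rcond=None)[0]; r=A[:,0]-np.c_[A[:,1:],np.ones(len(A))]@k; A=A[abs(r)<max(6,2*r.std())]
    print(n,len(A),k,A.min(0),A.max(0),'yaw',np.degrees(np.arctan(-k[0])),'tilt',np.degrees(np.arctan(k[1])))
E
python3 hung.py; python3 -m pendant '{"translation": [[0,0,0],[0,0,0],[0,0,0],[0,0,0],[0,0,0],[0,0,0],[0,0,0],[0,0,0],[0,0,0],[0,0,0]], "roll": [0,0,0,0,0,0,0,0,0,0], "grip": [0.3,0.3,0.3,0.3,0.3,0.3,0.3,0.3,0.3,0.3]}' | sed -n '1,2p'; python3 hung.py
```

```text
clock: 21.82
position: [432.6, 301.3, 440.3]
contact_force: [-0.2, 1.0, -0.6]
grip_width: 32.2
finger_force: 0.0
clock: 22.65
position: [356.0, 285.2, 438.2]
contact_force: [0.4, -0.3, 0.6]
grip_width: 32.2
finger_force: 0.0
top 614 [ -0.2   0.  640.2] [563.1 224.6 112.2] [605.7 379.2 270.2] yaw 11.706615795268135 tilt 1.229680668250365
side 285 [ -0.2   0.  646.2] [561.  219.8 111.2] [603.7 378.1 270. ] yaw 12.852824908632675 tilt 0.9452604713560829
clock: 23.58
position: [355.5, 285.2, 438.5]
top 620 [ -0.2   0.  640.4] [563.2 224.4 111. ] [606.  379.2 271.3] yaw 11.85938600665464 tilt 1.4075234585795697
side 290 [ -0.2   0.  647.3] [561.1 222.9 110.1] [606.1 382.7 270.4] yaw 12.813659472509453 tilt 0.5973691918158922
```

```bash
python3 -c "
from plant import finish_job; print(finish_job())"
```

```text
the job is handed in; nothing more can be done
None
```

The wheel was propped against the bricks, let go, regrasped by its upper rim and hung on the J-hook: by camera it hangs upright and still, and the job is handed in at about 24 s; no verdict came back.

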